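# Turn the flat-edged disc home on the alignment jig

## Robot

A 6-joint arm with a two-finger parallel gripper is mounted at the origin on a cart in front of the work surface, level with it; the furniture and walls round the work are solid. World frame = base frame: x ahead of the robot, y to its left, z up, the work surface at z = 0. Lengths are in m, angles in rad, forces in N, time in s.
With the tool pointing down it reaches from about 0.25 to 0.725 m from the base axis. Payload 4 kg.
Tool frame: the origin (TCP) lies midway between the tips of the shut fingers; the grasp point (between the pads) lies 19 mm behind it; z points along the fingers, y is the line along which they close (so a half turn about z gives the same grasp; the last joint's range is limited). The gripper opens to 85 mm and grips with 20 to 120 N. Pads are 22 mm wide; open, the fingers measure 114 mm over their backs; the gripper's body (76 mm by 85 mm) begins 54 mm behind the grasp point. The pads swing forward as they close: fully open they stand 13 mm farther back than shut.
Start: joints at [1.249, 0.241, 0.005, 1.335, 0, 1.571], TCP at [0.158, 0.474, 0.231] pointing down, gripper open.
Joint ranges: [-2.72, 2.72], [-1.05, 1.87], [-1.09, 1.28], [-1.99, 2.15], [-1.42, 1.44], [-3.14, 3.14]. Speed limits (rad/s): [2.79, 2.79, 3.14, 3.14, 3.14, 3.14].

## Interface

Orientations are given as a unit quaternion [x, y, z, w].
In Python, from workcell import get_obs, camera, job_done, silhouettes gives the robot as it stands. The module is installed in compiled form; this text tells all that it offers.
- The arm moves only by the tool drive_tool, never from a script. Its argument "increments" is a list of rows, each a list of 3 entries, a list of its own where there are three numbers: the shift along the world's x, y, z in mm, then the turn, a rotation vector about the world's x, y, z in degrees, then the opening, from 0 (shut) to 1 (fully open). A call has 1 to 8 rows; each row shifts and turns the commanded pose from where the row before left it; what a row does not reach is not made up. A row lasts 1/12 s, in which the tool goes at most 41.7 mm and 7.16 degrees, less where a joint would pass 70% of its speed; a pose out of reach is approached as far as the arm can. A call is refused whole if a number of a shift passes 41.7 or a number of a turn 7.16, either way. A call with a gripper value outside its range is refused whole. The fingers move at their own pace and stop on an object; the grip force is fixed at half the most. Time passes only in rows, so rows that do not move let the fingers close. It gives the time, the measured TCP pose, the force, the opening and the grip force at its end, in the units of the state.
- get_obs(): the state, without advancing time (a new reading comes with each control period).
- camera(name): name is "scene" or "top"; returns a dict with "image" (400x640x3 uint8, red, green, blue), "K" (3x3 intrinsics, pixels), "view" (4x4, takes a point from world to camera coordinates). Camera axes: x right, y down, z forward; pixel columns grow to the right and rows downward; lengths in m; the calibration is good to about 2 mm. A picture is of the moment at which its call begins. There is no depth.
- job_done(): hands the job in; it is judged then, once.
Trained networks look in a picture, given as the dict that the camera call returned (one of the last four; its "shot" number tells which), for a name from the list of things; names that differ only in an ending like _2 or _b are one class to them, and where a whole thing is asked for, a point or a joint stands for the part that bears it (a point fixed in the world has none). Each returns a list of dicts, best first, with "conf" (0 to 1); they miss things now and then, are a little off and sometimes report something else, mostly with a low value. They report only what shows in the picture. A call takes as long as a camera call.
- silhouettes(query, picture): "region" (400x640 bool, what is visible of it) and "bbox" ([left, top, right, bottom] in pixels, round what is visible of it).
The state is a dict: "clock": time; "joint_pos": joint angles; "joint_vel": joint speeds; "tau": joint torques, N m; "eef_pos": TCP position; "tool_rot": TCP orientation; "ft_force": force on the tool from outside, world axes, zero at the start; "ft_torque": the same for the moment, N m; "grip_width": finger opening in m; "grasp_force": force on a finger pad.
Only numpy, scipy, OpenCV 4.12 (cv2) and the standard library are available. Lean on these libraries where they do the work, as an engineer would, in place of code of your own. Each camera call takes 0.05 s, during which the arm holds its last target. There are 200 camera calls.

## Task

Take the forceps out of the alignment jig and lay them in the nearer slide tray, left of the gel tank. Then slide and turn the flat-edged metal disc, keeping it flat on the jig's plate, until its flat lies flush along the steel bar and its round edge touches the steel stop post. Leave the petri dish, the flask and the bottle where they stand.

Things in the scene. Friction and masses are not known exactly. Their poses are not given: they have to be found in the camera images.
- jig: fixed alignment jig: slippery black plate on feet, x -165..145, y -130..130 mm in its own axes (z up), top 14 mm above the origin, which lies on the worktop. On it near its far (+x) edge a steel bar along y, 16 mm thick, 20 mm high, y -110..90 mm, and left of the middle a steel stop post. With the disc home its centre is at jig x 58, y 0 mm and its yaw equals the jig's
- bar_face (a point): point at the foot of the bar's inner face (the face towards the plate's middle), at jig x 120, y -10 mm, on the plate's top; axes as the jig's, x points into the bar
- stop_post (a point): foot of the stop post's axis on the plate's top, at jig x 58, y 83 mm; the post is 16 mm in diameter, 20 mm high
- plate_top (a point): point above the jig's origin on the plate's top (14 mm over the worktop); axes as the jig's
- disc: loose aluminium disc, 150 mm in diameter, 12 mm thick, about 0.5 kg, on the plate at any yaw. Origin at the centre of its underside. A straight flat, 84 mm long, is cut 62 mm from the centre on its own +x side. Its upper side has two round blind finger dimples, 40 mm wide, 6 mm deep, steep-walled, at its own y = +40 and -40 mm: fingertips set in them drag and turn it
- disc_center (a point): centre of the disc's upper side, 12 mm above its underside; axes as the disc's. Friction between disc and plate is low, about 0.25
- flat_left (a point): point on the disc's flat, 38 mm to the +y side of its middle, 6 mm above the underside
- flat_right (a point): point on the disc's flat, 38 mm to the -y side of its middle, 6 mm above the underside
- dimple_left (a point): centre of the floor of the dimple at the disc's y = +40 mm, 6 mm above the underside
- dimple_right (a point): centre of the floor of the dimple at the disc's y = -40 mm, 6 mm above the underside
- forceps: loose closed steel forceps, 124 mm long along their own y, 14 mm wide at the middle, 8 mm high, 40 g, lying on the jig's plate between disc and bar. Origin at the centre of the underside.
- slide_tray: the nearer slide tray, left of the gel tank: fixed, open, pale, 118 mm along its x, 260 along its y, walls 18 mm high, floor 2 mm; a 2 mm wide, 18 mm high rib along y at x = 0 leaves two bays 55 mm wide, centred at x = -28.5 and 28.5 mm. Origin: centre of underside. Between jig and tray stand a gel tank and a power supply: keep fingertips 0.16 m above the worktop there
- petri_dish: loose covered petri dish, 91 mm in diameter, 16 mm high, near the front edge; origin at the centre of the underside. Leave it alone.
- flask: loose conical flask, 80 mm in diameter, 116 mm high, right of the jig; origin at the centre of the underside. Leave it alone.
- ethanol_bottle: loose amber bottle with a screw cap, 58 mm in diameter, 125 mm high, right of the jig; origin at the centre of the underside. Leave it alone.

How it is judged:
On the way, in this order (a step that is already met when the one before it is completed fails the run):
1. the forceps lie in the slide tray (x of forceps in the frame of slide_tray between -0.06 and 0.06 m and y of forceps in the frame of slide_tray between -0.13 and 0.13 m and height (world z) of forceps below 0.04 m and contact force between the fingers and forceps below 0.1 N), for 0.2 s.
2. the disc's flat lies along the bar and its edge touches the stop post (x of each of flat_left, flat_right in the frame of bar_face above -0.003 m and horizontal distance between disc_center and stop_post below 0.086 m), for 0.2 s.
At the end, for the whole second after the job is handed in: the disc lies flat on the plate, both ends of its flat within 3 mm of the bar's face and its round edge within 3 mm of the stop post; the forceps lie in the slide tray; all at rest and released (all of step 2 and z of disc in the frame of plate_top below 0.003 m and angle between disc's own z axis and vertical below 0.05 rad and linear speed of each of disc, forceps below 0.01 m/s and x of forceps in the frame of slide_tray between -0.06 and 0.06 m and y of forceps in the frame of slide_tray between -0.13 and 0.13 m and height (world z) of forceps below 0.04 m); the robot touches nothing.
It fails at once if the disc is lifted or tipped off the plate (z of disc in the frame of plate_top above 0.012 m or angle between disc's own z axis and vertical above 0.2 rad).
It fails at once if the petri dish, flask or bottle is moved more than 20 mm (distance of any of petri_dish, flask, ethanol_bottle from where it was at the start of the episode above 0.02 m).
It also fails if it takes over 72 s, if anything falls off the work surface, if the arm or the gripper's body presses on something with over 40 N, if the wrist force passes 120 N, or if a joint passes its speed limit or range.

## Working session

There is one attempt and no reset: what is moved stays moved. The work goes in short steps, Python scripts to look and compute and a tool call to move; the robot and the scene stay as the last step left them, time stands still between calls to the robot, and variables do not carry over. Pictures are saved under pics/ and viewed, at most 10 in all, crops included, and the job is handed in when it is done.

Besides the shell and the picture viewer there is one more tool, called after "Call:" in YAML: its name, and indented under it one key for each argument. drive_tool: Moves the arm, as the interface text tells. Its arguments: {"type":"object","properties":{"increments":{"type":"array"}},"required":["increments"]}

```bash
mkdir -p pics; cat > h.py <<'E'
import numpy as np, cv2
from workcell import *
def proj(c,P):
    P=np.atleast_2d(P); q=(c["view"][:3,:3]@P.T).T+c["view"][:3,3]
    q=q@c["K"].T; return q[:,:2]/q[:,2:]
def back(c,uv,z):
    uv=np.atleast_2d(uv).astype(float)
    d=np.c_[uv,np.ones(len(uv))]@np.linalg.inv(c["K"]).T
    R=c["view"][:3,:3]; o=-R.T@c["view"][:3,3]; d=d@R
    return o+d*((z-o[2])/d[:,2])[:,None]
def save(c,n): cv2.imwrite("pics/"+n,c["image"][:,:,::-1])
E
python3 - <<'E'
from h import *
for n in("top","scene"):
    c=camera(n); save(c,n+"0.png")
    print(n,"cam",np.round(-c["view"][:3,:3].T@c["view"][:3,3],3), c["K"][0,0])
    for q,z in(("jig",.014),("disc",.026),("forceps",.018),("slide_tray",.018),("petri_dish",.016),("flask",.0),("ethanol_bottle",.0)):
        for s in silhouettes(q,c)[:2]:
            r=s["region"]; cn,_=cv2.findContours(r.astype(np.uint8),0,1); k=max(cn,key=cv2.contourArea)[:,0]
            w=back(c,k,z)[:,:2]*1000
            (x,y),(a,b),t=cv2.minAreaRect(w.astype(np.float32))
            print(q,round(s["conf"],2),s["bbox"],"rect",round(x),round(y),round(a),round(b),round(t,1))
E
```

```text
top cam [ 0.348 -0.077  1.311] 391.0836269324718
jig 0.59 [326.7, 149.8, 439.3, 268.2] rect 495 -273 259 311 62.6
disc 0.61 [351.9, 194.1, 399.6, 234.6] rect 468 -251 136 149 1.0
forceps 0.48 [387.5, 182.9, 392.2, 183.8] rect 576 -294 7 2 44.9
slide_tray 0.69 [161.1, 188.2, 238.8, 229.7] rect 487 333 122 263 3.5
slide_tray 0.56 [328.8, 150.2, 438.2, 268.5] rect 495 -273 263 311 61.9
flask 0.81 [455.4, 205.4, 485.3, 227.8] rect 478 -567 74 95 44.5
ethanol_bottle 0.6 [459.6, 171.3, 482.5, 192.2] rect 600 -577 60 103 27.2
scene cam [-0.318 -0.79   0.985] 391.66186024474075
jig 0.78 [297.6, 207.2, 408.2, 280.7] rect 495 -278 265 319 62.5
disc 0.87 [318.8, 225.1, 360.7, 257.6] rect 463 -258 145 156 4.0
forceps 0.45 [373.6, 239.6, 375.7, 236.1] rect 561 -330 5 4 41.8
slide_tray 0.94 [201.1, 158.6, 266.1, 192.7] rect 476 330 141 265 3.6
slide_tray 0.63 [317.4, 225.3, 360.9, 260.4] rect 468 -254 141 152 1.8
petri_dish 0.61 [231.1, 204.7, 257.5, 225.3] rect 353 99 101 94 42.0
flask 0.74 [405.6, 263.3, 434.1, 299.4] rect 512 -538 153 77 30.0
ethanol_bottle 0.7 [430.1, 238.7, 453.5, 272.8] rect 654 -537 179 59 13.6
```

View pics/top0.png

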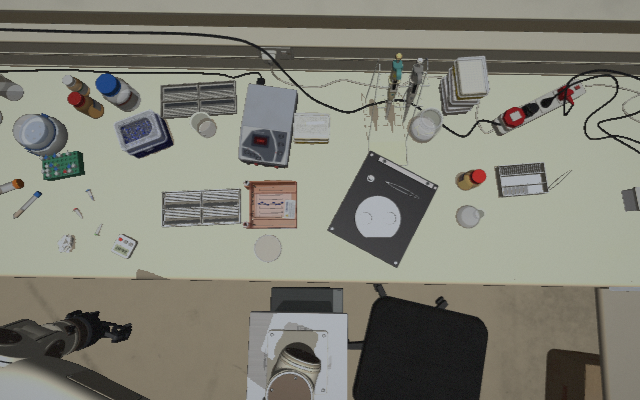

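View pics/scene0.png

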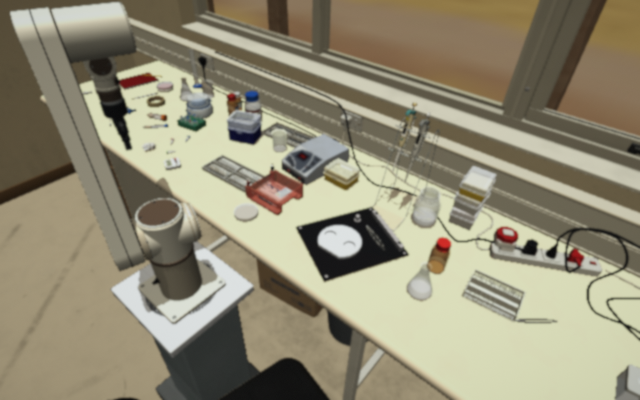

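```bash
python3 - <<'E'
from h import *
a=camera("top");b=camera("scene")
A=cv2.resize(a["image"][145:275,320:445],None,fx=4.6,fy=4.6,interpolation=cv2.INTER_CUBIC)
cv2.imwrite("pics/c1.png",A[:,:,::-1])
# jig fit: plate edges, both cameras
for c in(a,b):
    s=silhouettes("jig",c)[0]["region"].astype(np.uint8)
    k=max(cv2.findContours(s,0,1)[0],key=cv2.contourArea)
    w=back(c,k[:,0],.014)[:,:2]*1000
    (x,y),(p,q),t=cv2.minAreaRect(w.astype(np.float32)); print("jig",x,y,p,q,t)
    s=silhouettes("disc",c)[0]["region"].astype(np.uint8)
    k=max(cv2.findContours(s,0,1)[0],key=cv2.contourArea)
    w=back(c,k[:,0],.024)[:,:2]*1000
    from scipy.optimize import least_squares
    best=None
    for t0 in np.arange(0,6.28,.4):
        def f(p):
            d=w-p[:2]; r=np.hypot(*d.T)-75; e=d@[np.cos(p[2]),np.sin(p[2])]-62
            return np.maximum(r,e)
        m=least_squares(f,[*w.mean(0),t0],loss="soft_l1",f_scale=2)
        if best is None or m.cost<best.cost: best=m
    print("disc",best.x[:2],np.degrees(best.x[2]),best.cost,len(w))
    print(get_obs()["tool_rot"],get_obs()["clock"])
E
```

```text
jig 495.4308166503906 -272.6444091796875 260.7780456542969 312.25164794921875 62.940425872802734
disc [ 459.77359387 -254.43178087] 181.19872317600837 335.5171024151959 125
[ 1.60201564e-01  9.87084322e-01 -1.71166902e-05  1.24189348e-05] 1.0
jig 497.7085876464844 -278.7970275878906 264.5699768066406 320.3414001464844 62.34503936767578
disc [ 456.24194605 -256.18227137] 180.1403982320567 128.88565772493862 106
[ 1.60203303e-01  9.87084040e-01 -6.11193837e-06  1.17172687e-05] 1.1
```

View pics/c1.png

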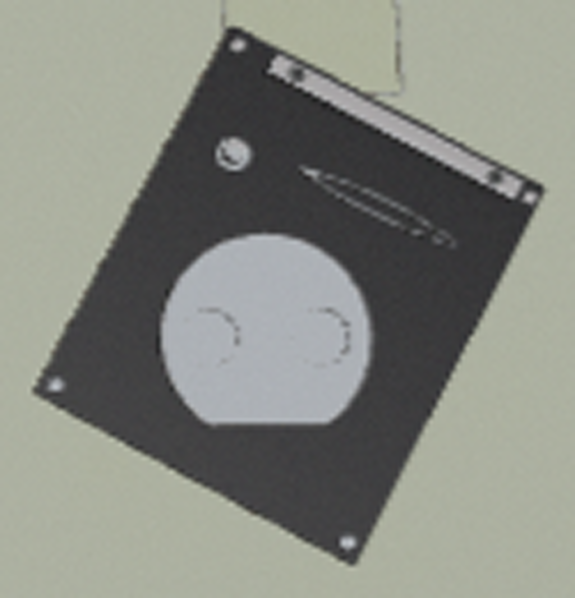

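```bash
cat >> h.py <<'E'
def R2(d): t=np.radians(d); return np.array([[np.cos(t),-np.sin(t)],[np.sin(t),np.cos(t)]])
E
python3 - <<'E'
from h import *
c=camera("top")
px=lambda u:(np.atleast_2d(u)+.5)/4.6-.5+[320,145]
C=back(c,px([(231,27),(545,190),(355,565),(35,390)]),.014)[:,:2]*1000
J=np.array([(145,130),(145,-130),(-165,-130),(-165,130)])
from scipy.optimize import least_squares
m=least_squares(lambda p:((R2(p[2])@J.T).T+p[:2]-C).ravel(),[495,-273,-27])
print("jig",m.x,m.fun)
p=m.x;toj=lambda w:(w-p[:2])@R2(p[2])
print("post",toj(back(c,px((233,150)),.034)[:,:2]*1000))
print("bar inner ends",toj(back(c,px([(268,72),(517,197)]),.034)[:,:2]*1000))
F=back(c,px([(300,168),(457,244)]),.018)[:,:2]*1000
d=F[1]-F[0];print("forceps",F,F.mean(0),np.hypot(*d),np.degrees(np.arctan2(d[1],d[0])),"jig",toj(F))
print("disc dimples",back(c,px([(207,337),(318,337)]),.023)[:,:2]*1000)
print("home disc",R2(p[2])@[58,0]+p[:2],"disc jig",toj(np.array([458,-255])))
for n in("top","scene"):
    c=camera(n)
    s=silhouettes("slide_tray",c)[0]["region"].astype(np.uint8)
    k=max(cv2.findContours(s,0,1)[0],key=cv2.contourArea)
    print("tray",cv2.minAreaRect((back(c,k[:,0],.018)[:,:2]*1000).astype(np.float32)))
c=camera("top")
print("tank/psu", back(c,[(243,180),(298,180),(243,228),(298,228)],.05)[:,:2]*1000, back(c,[(240,85),(298,165)],.06)[:,:2]*1000)
E
```

```text
jig [ 503.85935211 -279.13984803  -27.4395845 ] [ 2.59164981 -0.42649296  1.02293659 -1.54061793 -1.56946387  0.28063203
 -2.04512253  1.68647886]
post [[56.66549675 85.52886802]]
bar inner ends [[ 119.80501099   89.75740382]
 [ 123.4321989  -109.98490353]]
forceps [[ 584.1291093  -280.15620029]
 [ 530.10653021 -393.86411808]] [ 557.11781976 -337.01015919] 125.88856032480838 -115.41237110806944 jig [[ 71.70753559  36.08734172]
 [ 76.16073851 -89.72242978]]
disc dimples [[ 458.94451749 -212.14525543]
 [ 460.30303327 -291.80946915]]
home disc [ 555.33419148 -305.86700486] disc jig [-51.82400496   0.29146041]
tray ((476.6391296386719, -559.1403198242188), (75.68543243408203, 93.93016052246094), 44.512123107910156)
tray ((478.55841064453125, 331.99932861328125), (134.5856170654297, 260.6385192871094), 3.617276430130005)
tank/psu [[574.057452   189.02260374]
 [577.15510399   9.08827036]
 [417.26015169 182.06034165]
 [420.27095684   5.06120291]] [[895.68657715 211.34700597]
 [625.04164229   9.68238577]]
```

Top view: bar along the upper-right edge of the plate, post at about (370,178), forceps (386,182)–(419,198), disc with its flat facing the robot (yaw≈180°), tray at (200,208). These agree with the given sizes. Moving above the forceps.

Call:
drive_tool:
  increments:
    - [[16.6, -33.8, 0], [0, 0, -4.04], 0.45]
    - [[16.6, -33.8, 0], [0, 0, -4.04], 0.45]
    - [[16.6, -33.8, 0], [0, 0, -4.04], 0.45]
    - [[16.6, -33.8, 0], [0, 0, -4.04], 0.45]
    - [[16.6, -33.8, 0], [0, 0, -4.04], 0.45]
    - [[16.6, -33.8, 0], [0, 0, -4.04], 0.45]
    - [[16.6, -33.8, 0], [0, 0, -4.04], 0.45]
    - [[16.6, -33.8, 0], [0, 0, -4.04], 0.45]

```text
clock: 2.07
eef_pos: [0.2913, 0.2024, 0.2316]
tool_rot: [0.43, 0.903, 0.0, 0.0]
ft_force: [1.6, 0.5, -0.5]
grip_width: 0.0383
grasp_force: 0.0
```

Call:
drive_tool:
  increments:
    - [[16.6, -33.8, 0], [0, 0, -4.04], 0.45]
    - [[16.6, -33.8, 0], [0, 0, -4.04], 0.45]
    - [[16.6, -33.8, 0], [0, 0, -4.04], 0.45]
    - [[16.6, -33.8, 0], [0, 0, -4.04], 0.45]
    - [[16.6, -33.8, 0], [0, 0, -4.04], 0.45]
    - [[16.6, -33.8, 0], [0, 0, -4.04], 0.45]
    - [[16.6, -33.8, 0], [0, 0, -4.04], 0.45]
    - [[16.6, -33.8, 0], [0, 0, -4.04], 0.45]

```text
clock: 2.73
eef_pos: [0.4242, -0.0685, 0.2316]
tool_rot: [0.665, 0.747, 0.0, 0.0]
ft_force: [1.3, 0.9, 0.7]
grip_width: 0.0386
grasp_force: 0.0
```

Call:
drive_tool:
  increments:
    - [[16.6, -33.8, -10], [0, 0, -4.04], 0.45]
    - [[16.6, -33.8, -10], [0, 0, -4.04], 0.45]
    - [[16.6, -33.8, -10], [0, 0, -4.04], 0.45]
    - [[16.6, -33.8, -10], [0, 0, -4.04], 0.45]
    - [[16.6, -33.8, -10], [0, 0, -4.04], 0.45]
    - [[16.6, -33.8, -10], [0, 0, -4.04], 0.45]
    - [[16.6, -33.8, -10], [0, 0, -4.04], 0.45]
    - [[16.6, -33.8, -10], [0, 0, -4.04], 0.45]

```text
clock: 3.4
eef_pos: [0.557, -0.3387, 0.1506]
tool_rot: [0.846, 0.533, 0.0, -0.0]
ft_force: [0.6, -0.3, 0.5]
grip_width: 0.0385
grasp_force: 0.0
```

Call:
drive_tool:
  increments:
    - [[0, 1.5, -25], [0, 0, 0], 0.45]
    - [[0, 0, -25], [0, 0, 0], 0.45]
    - [[0, 0, -25], [0, 0, 0], 0.45]
    - [[0, 0, -25], [0, 0, 0], 0.45]
    - [[0, 0, -20], [0, 0, 0], 0.45]
    - [[0, 0, -10], [0, 0, 0], 0.45]
    - [[0, 0, -3], [0, 0, 0], 0.45]
    - [[0, 0, 0], [0, 0, 0], 0.45]

```text
clock: 4.07
eef_pos: [0.5562, -0.3351, 0.0177]
tool_rot: [0.845, 0.534, -0.0, -0.001]
ft_force: [-0.3, -0.0, 0.4]
grip_width: 0.0383
grasp_force: 0.0
```

Call:
drive_tool:
  increments:
    - [[0, 0, 0], [0, 0, 0], 0.2]
    - [[0, 0, 0], [0, 0, 0], 0]
    - [[0, 0, 0], [0, 0, 0], 0]
    - [[0, 0, 0], [0, 0, 0], 0]
    - [[0, 0, 0], [0, 0, 0], 0]
    - [[0, 0, 0], [0, 0, 0], 0]

```text
clock: 4.57
eef_pos: [0.5579, -0.3361, 0.0204]
tool_rot: [0.845, 0.534, 0.001, 0.002]
ft_force: [-0.3, 0.1, 7.5]
grip_width: 0.0103
grasp_force: 59.1
```

Call:
drive_tool:
  increments:
    - [[0, 0, 20], [0, 0, 0], 0]
    - [[0, 0, 30], [0, 0, 0], 0]
    - [[0, 0, 35], [0, 0, 0], 0]
    - [[0, 0, 35], [0, 0, 0], 0]
    - [[0, 0, 35], [0, 0, 0], 0]
    - [[0, 0, 35], [0, 0, 0], 0]
    - [[0, 0, 15], [0, 0, 0], 0]
    - [[0, 0, 0], [0, 0, 0], 0]

```text
clock: 5.23
eef_pos: [0.5586, -0.3366, 0.2294]
tool_rot: [0.845, 0.534, 0.002, 0.005]
ft_force: [-0.2, -0.9, 0.1]
grip_width: 0.0099
grasp_force: 58.7
```

```bash
python3 - <<'E'
from h import *
o=get_obs(); print(o["eef_pos"],o["grip_width"],o["grasp_force"],o["joint_pos"].__str__())
a=camera("top");b=camera("scene")
for c in(a,b):
  for s in silhouettes("forceps",c)[:1]: print(s["conf"],s["bbox"])
A=np.hstack([cv2.resize(x,None,fx=3,fy=3,interpolation=cv2.INTER_CUBIC) for x in (a["image"][140:270,320:450],b["image"][150:280,300:430])])
cv2.imwrite("pics/g1.png",A[:,:,::-1])
E
```

```text
[ 0.55863351 -0.33661795  0.22942103] 0.009896229016685595 58.659188663586974 [-5.42312209e-01  5.49171536e-01  4.59290493e-01  1.47058748e+00
  4.96882641e-06  1.47174355e+00]
0.64 [251.7, 235.0, 279.3, 261.0]
0.48 [372.3, 184.0, 396.3, 202.3]
```

View pics/g1.png

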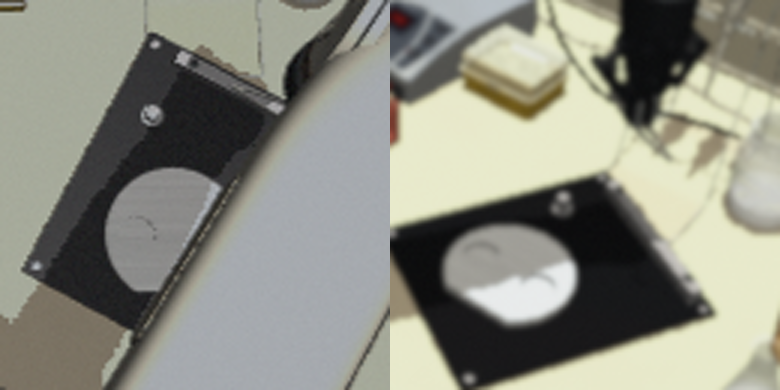

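The picture shows the forceps held in the gripper, clear of the plate (scene crop ~(640,115)), disc undisturbed. Carrying to the tray.

Call:
drive_tool:
  increments:
    - [[-5.5, 37.2, 0], [0, 0, 1.6], 0]
    - [[-5.5, 37.2, 0], [0, 0, 1.6], 0]
    - [[-5.5, 37.2, 0], [0, 0, 1.6], 0]
    - [[-5.5, 37.2, 0], [0, 0, 1.6], 0]
    - [[-5.5, 37.2, 0], [0, 0, 1.6], 0]
    - [[-5.5, 37.2, 0], [0, 0, 1.6], 0]

```text
clock: 5.93
eef_pos: [0.5216, -0.1103, 0.2209]
tool_rot: [0.797, 0.604, -0.001, -0.002]
ft_force: [0.8, 0.3, -1.8]
grip_width: 0.0101
grasp_force: 58.8
```

Call:
drive_tool:
  increments:
    - [[-5.5, 37.2, 0], [0, 0, 1.6], 0]
    - [[-5.5, 37.2, 0], [0, 0, 1.6], 0]
    - [[-5.5, 37.2, 0], [0, 0, 1.6], 0]
    - [[-5.5, 37.2, 0], [0, 0, 1.6], 0]
    - [[-5.5, 37.2, 0], [0, 0, 1.6], 0]
    - [[-5.5, 37.2, 0], [0, 0, 1.6], 0]

```text
clock: 6.43
eef_pos: [0.4886, 0.1124, 0.2211]
tool_rot: [0.744, 0.668, -0.002, -0.001]
ft_force: [1.0, 0.5, 0.1]
grip_width: 0.0099
grasp_force: 58.8
```

Call:
drive_tool:
  increments:
    - [[-5.5, 37.2, 0], [0, 0, 1.6], 0]
    - [[-5.5, 37.2, 0], [0, 0, 1.6], 0]
    - [[-5.5, 37.2, 0], [0, 0, 1.6], 0]
    - [[-5.5, 37.2, 0], [0, 0, 1.6], 0]
    - [[-5.5, 37.2, 0], [0, 0, 1.6], 0]
    - [[-5.5, 37.2, 0], [0, 0, 1.6], 0]
    - [[0, 0, 0], [0, 0, 0], 0]

```text
clock: 7.02
eef_pos: [0.455, 0.3398, 0.2203]
tool_rot: [0.683, 0.731, -0.001, -0.002]
ft_force: [-0.2, -0.7, -0.3]
grip_width: 0.0099
grasp_force: 58.8
```

Call:
drive_tool:
  increments:
    - [[4, -6, -35], [0, 0, 0], 0]
    - [[0, 0, -35], [0, 0, 0], 0]
    - [[0, 0, -35], [0, 0, 0], 0]
    - [[0, 0, -35], [0, 0, 0], 0]
    - [[0, 0, -30], [0, 0, 0], 0]
    - [[0, 0, -22], [0, 0, 0], 0]
    - [[0, 0, -14], [0, 0, 0], 0]
    - [[0, 0, 0], [0, 0, 0], 0]

```text
clock: 7.68
eef_pos: [0.4574, 0.3247, 0.0116]
tool_rot: [0.686, 0.728, -0.006, -0.001]
ft_force: [-0.6, -0.5, -0.3]
grip_width: 0.0098
grasp_force: 58.8
```

Call:
drive_tool:
  increments:
    - [[0, 0, 0], [0, 0, 0], 0.24]
    - [[0, 0, 0], [0, 0, 0], 0.24]
    - [[0, 0, 0], [0, 0, 0], 0.24]
    - [[0, 0, 0], [0, 0, 0], 0.24]
    - [[0, 0, 15], [0, 0, 0], 0.24]
    - [[0, 0, 20], [0, 0, 0], 0.24]
    - [[0, 0, 35], [0, 0, 0], 0.24]
    - [[0, 0, 35], [0, 0, 0], 0.24]

```text
clock: 8.35
eef_pos: [0.4609, 0.3277, 0.1235]
tool_rot: [0.686, 0.728, -0.001, -0.0]
ft_force: [0.8, 0.6, 0.2]
grip_width: 0.0205
grasp_force: 0.0
```

Call:
drive_tool:
  increments:
    - [[0, 0, 35], [0, 0, 0], 0.5]
    - [[0, 0, 35], [0, 0, 0], 0.5]
    - [[0, 0, 35], [0, 0, 0], 0.5]
    - [[-35, -15, 0], [0, 0, 0], 0.5]
    - [[-35, -15, 0], [0, 0, 0], 0.5]
    - [[-35, -15, 0], [0, 0, 0], 0.5]
    - [[0, 0, 0], [0, 0, 0], 0.5]

```text
clock: 8.93
eef_pos: [0.3493, 0.2789, 0.227]
tool_rot: [0.685, 0.728, -0.004, -0.001]
ft_force: [-1.3, -0.2, -1.3]
grip_width: 0.0428
grasp_force: 0.0
```

```bash
python3 - <<'E'
from h import *
o=get_obs(); print(o["eef_pos"],o["grip_width"])
a=camera("top");b=camera("scene")
for c in(a,b):
  for s in silhouettes("forceps",c)[:1]: print(s["conf"],s["bbox"])
A=np.hstack([cv2.resize(x,None,fx=3,fy=3,interpolation=cv2.INTER_CUBIC) for x in (a["image"][150:260,140:270],b["image"][120:230,180:310])])
cv2.imwrite("pics/t1.png",A[:,:,::-1])
E
```

```text
[0.34928914 0.27887297 0.22697786] 0.04278311143949969
0.28 [296.6, 208.2, 404.3, 281.4]
```

View pics/t1.png

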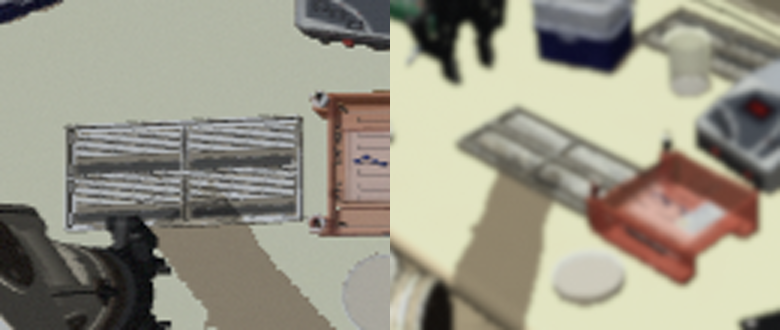

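Only wooden lid-like slats visible in the tray at this scale; the release registered (grip 20 mm, no force). I'll check again with the arm away. Now to the disc, with closing line at −90°.

Call:
drive_tool:
  increments:
    - [[6.9, -33.3, 0], [0, 0, -5.84], 0.75]
    - [[6.9, -33.3, 0], [0, 0, -5.84], 0.75]
    - [[6.9, -33.3, 0], [0, 0, -5.84], 0.75]
    - [[6.9, -33.3, 0], [0, 0, -5.84], 0.75]
    - [[6.9, -33.3, 0], [0, 0, -5.84], 0.75]
    - [[6.9, -33.3, 0], [0, 0, -5.84], 0.75]
    - [[6.9, -33.3, 0], [0, 0, -5.84], 0.75]
    - [[6.9, -33.3, 0], [0, 0, -5.84], 0.75]

```text
clock: 9.8
eef_pos: [0.4137, 0.015, 0.2279]
tool_rot: [0.919, 0.394, 0.001, 0.0]
ft_force: [0.5, 0.5, -0.1]
grip_width: 0.0642
grasp_force: 0.0
```

Call:
drive_tool:
  increments:
    - [[6.9, -33.3, 0], [0, 0, -5.84], 0.75]
    - [[6.9, -33.3, 0], [0, 0, -5.84], 0.75]
    - [[6.9, -33.3, 0], [0, 0, -5.84], 0.75]
    - [[6.9, -33.3, 0], [0, 0, -5.84], 0.75]
    - [[6.9, -33.3, 0], [0, 0, -5.84], 0.75]
    - [[6.9, -33.3, 0], [0, 0, -5.84], 0.75]
    - [[6.9, -33.3, 0], [0, 0, -5.84], 0.75]
    - [[6.9, -33.3, 0], [0, 0, -5.84], 0.75]

```text
clock: 10.47
eef_pos: [0.4684, -0.2526, 0.2274]
tool_rot: [1.0, -0.003, 0.001, 0.0]
ft_force: [0.5, 0.8, 1.6]
grip_width: 0.0643
grasp_force: 0.0
```

```bash
python3 - <<'E'
from h import *
o=get_obs(); q=o["tool_rot"];print(o["eef_pos"],2*np.degrees(np.arctan2(q[1],q[0]))-90,o["joint_pos"][5],o["ft_force"])
a=camera("top");b=camera("scene")
for c in(a,b):
  for s in silhouettes("forceps",c)[:1]: print(s["conf"],s["bbox"])
A=np.vstack([cv2.resize(x,None,fx=5,fy=5,interpolation=cv2.INTER_CUBIC) for x in (a["image"][180:238,155:245],b["image"][145:200,190:280])])
cv2.imwrite("pics/t2.png",A[:,:,::-1])
E
```

```text
[ 0.4683825  -0.25255845  0.22742396] -90.37923455281353 2.6536768254128993 [0.49684214 0.7733221  1.57570071]
```

View pics/t2.png

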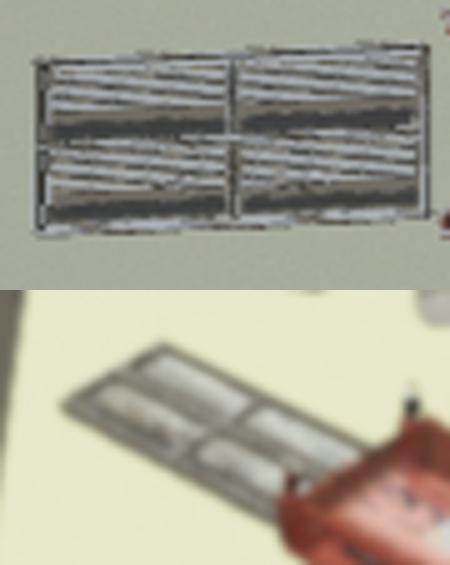

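```bash
python3 - <<'E'
from h import *
for n,z in(("top",.008),("scene",.008)):
    c=camera(n); o=cv2.imread("pics/%s0.png"%n)[:,:,::-1]
    print(n,"expect",proj(c,[.461,.328,z]))
    d=np.abs(c["image"].astype(int)-o).sum(2)
    l,t,r,b=(158,182,246,236) if n=="top" else (196,150,275,205)
    m=(d[t:b,l:r]>60)
    print(m.sum()); ys,xs=np.nonzero(m)
    if len(xs): print(xs.min()+l,xs.max()+l,ys.min()+t,ys.max()+t); w=back(c,np.c_[xs+l,ys+t],z)[:,:2]; print(w.mean(0),cv2.minAreaRect((w*1000).astype(np.float32)))
E
```

```text
top expect [[202.45640667 214.8821276 ]]
24
184 220 214 217
[0.45787574 0.3407521 ] ((458.90887451171875, 329.32928466796875), (10.051247596740723, 120.15161895751953), 0.9778540730476379)
scene expect [[228.61991598 176.0878023 ]]
1
231 231 178 178
[0.45895237 0.31039885] ((458.9523620605469, 310.39886474609375), (0.0, 0.0), 0.0)
```

Image difference confirms the forceps: a 120×10 mm change at (459, 329) mm, inside the near bay. Descending to the dimples.

Call:
drive_tool:
  increments:
    - [[-9.4, -1.5, -35], [0, 0, 0], 0.75]
    - [[0, 0, -35], [0, 0, 0], 0.75]
    - [[0, 0, -35], [0, 0, 0], 0.75]
    - [[0, 0, -35], [0, 0, 0], 0.75]
    - [[0, 0, -35], [0, 0, 0], 0.75]
    - [[0, 0, -20], [0, 0, 0], 0.75]
    - [[0, 0, -7], [0, 0, 0], 0.75]
    - [[0, 0, 0], [0, 0, 0], 0.75]

```text
clock: 11.43
eef_pos: [0.4564, -0.2493, 0.0239]
tool_rot: [1.0, 0.001, -0.002, -0.001]
ft_force: [-0.1, -0.6, 0.1]
grip_width: 0.0642
grasp_force: 0.0
```

Call:
drive_tool:
  increments:
    - [[0, 0, -3], [0, 0, 0], 0.75]
    - [[0, 0, -1], [0, 0, 0], 0.75]
    - [[0, 0, 0], [0, 0, 0], 0.75]

```text
clock: 11.68
eef_pos: [0.4589, -0.2516, 0.0229]
tool_rot: [1.0, -0.0, 0.001, 0.001]
ft_force: [-0.1, -0.0, -0.2]
grip_width: 0.0637
grasp_force: 0.0
```

Call:
drive_tool:
  increments:
    - [[0, 0, -3], [0, 0, 0], 0.75]
    - [[0, 0, -1], [0, 0, 0], 0.75]
    - [[0, 0, 0], [0, 0, 0], 0.75]

```text
clock: 11.93
eef_pos: [0.4577, -0.2512, 0.0176]
tool_rot: [1.0, -0.0, 0.0, 0.0]
ft_force: [-0.8, -0.1, -0.6]
grip_width: 0.0642
grasp_force: 0.0
```

Call:
drive_tool:
  increments:
    - [[0.5, -1.5, -2], [0, 0, 0], 0.75]
    - [[0, 0, -1], [0, 0, 0], 0.75]
    - [[0, 0, 0], [0, 0, 0], 0.75]
    - [[0, 0, 0], [0, 0, 0], 0.75]

```text
clock: 12.27
eef_pos: [0.4579, -0.2526, 0.0141]
tool_rot: [1.0, -0.0, -0.0, -0.0]
ft_force: [-0.4, -1.3, 0.2]
grip_width: 0.064
grasp_force: 0.0
```

Call:
drive_tool:
  increments:
    - [[0, 0, -2], [0, 0, 0], 0.75]
    - [[0, 0, 0], [0, 0, 0], 0.75]
    - [[0, 0, 0], [0, 0, 0], 0.75]

```text
clock: 12.52
eef_pos: [0.4583, -0.2527, 0.014]
tool_rot: [1.0, -0.0, 0.001, 0.0]
ft_force: [-2.8, 0.6, 11.1]
grip_width: 0.0641
grasp_force: 5.7
```

Call:
drive_tool:
  increments:
    - [[0, 0, 1.5], [0, 0, 0], 0.65]
    - [[0, 0, 1.5], [0, 0, 0], 0.5]
    - [[0, 0, 0], [0, 0, 0], 0.45]
    - [[0, 0, 0], [0, 0, 0], 0.45]
    - [[0, 0, 0], [0, 0, 0], 0.45]

```text
clock: 12.93
eef_pos: [0.4605, -0.2539, 0.0185]
tool_rot: [1.0, -0.0, 0.003, 0.001]
ft_force: [-1.8, 0.7, 16.7]
grip_width: 0.041
grasp_force: 65.3
```

Call:
drive_tool:
  increments:
    - [[0, 0, 1.5], [0, 0, 0], 0.45]
    - [[0, 0, 0.5], [0, 0, 3], 0.45]
    - [[0, 0, 0], [0, 0, 5], 0.45]
    - [[0, 0, 0], [0, 0, 6], 0.45]
    - [[0, 0, 0], [0, 0, 6], 0.45]
    - [[0, 0, 0], [0, 0, 6], 0.45]
    - [[0, 0, 0], [0, 0, 4], 0.45]
    - [[0, 0, 0], [0, 0, 0], 0.45]

```text
clock: 13.6
eef_pos: [0.4594, -0.2532, 0.0187]
tool_rot: [0.966, 0.26, 0.001, 0.001]
ft_force: [-0.1, 0.3, 7.3]
grip_width: 0.0408
grasp_force: 68.6
```

```bash
cat >> h.py <<'E'
from scipy.optimize import least_squares
def st():
    o=get_obs(); q=o["tool_rot"]; print(np.round(o["eef_pos"]*1000 if hasattr(o["eef_pos"],"shape") else np.array(o["eef_pos"])*1000,1),"closing",round(2*np.degrees(np.arctan2(q[1],q[0]))-90,1),"j6",round(o["joint_pos"][5],2),np.round(o["ft_force"],1),round(o["grip_width"],4),o["clock"])
def disc(c,guess,z=.026):
    s=silhouettes("disc",c)
    if not s: print("no disc");return
    s=s[0];k=max(cv2.findContours(s["region"].astype(np.uint8),0,1)[0],key=cv2.contourArea)
    w=back(c,k[:,0],z)[:,:2]*1000
    def f(p):
        d=w-p[:2]; return np.maximum(np.hypot(*d.T)-75,d@[np.cos(p[2]),np.sin(p[2])]-62)
    m=min((least_squares(f,[*guess[:2],np.radians(guess[2]+t)],loss="soft_l1",f_scale=1) for t in(-20,0,20)),key=lambda m:m.cost)
    print("disc",np.round(m.x[:2],1),round(np.degrees(m.x[2]),1),"conf",round(s["conf"],2),"cost",round(m.cost),len(w))
E
python3 - <<'E'
from h import *
st()
for n in("top","scene"): disc(camera(n),(459,-254,210))
E
```

```text
[ 459.4 -253.2   18.7] closing -59.9 j6 2.11 [-0.1  0.3  7.3] 0.0408 13.6
disc [ 457.4 -255.6] 230.0 conf 0.79 cost 1056 93
disc [ 446.5 -262.3] 225.5 conf 0.69 cost 1829 131
```

Call:
drive_tool:
  increments:
    - [[0, 0, 0], [0, 0, 5], 0.45]
    - [[0, 0, 0], [0, 0, 6.5], 0.45]
    - [[0, 0, 0], [0, 0, 6.5], 0.45]
    - [[0, 0, 0], [0, 0, 6.5], 0.45]
    - [[0, 0, 0], [0, 0, 6.5], 0.45]
    - [[0, 0, 0], [0, 0, 6.5], 0.45]
    - [[0, 0, 0], [0, 0, 6.5], 0.45]
    - [[0, 0, 0], [0, 0, 6.5], 0.45]

```text
clock: 14.47
eef_pos: [0.4593, -0.2532, 0.0186]
tool_rot: [0.762, 0.648, 0.001, 0.001]
ft_force: [1.4, -0.3, 7.1]
grip_width: 0.0406
grasp_force: 68.5
```

Call:
drive_tool:
  increments:
    - [[0, 0, 0], [0, 0, 6.5], 0.45]
    - [[0, 0, 0], [0, 0, 6.5], 0.45]
    - [[0, 0, 0], [0, 0, 6.5], 0.45]
    - [[0, 0, 0], [0, 0, 6.5], 0.45]
    - [[0, 0, 0], [0, 0, 6.5], 0.45]
    - [[0, 0, 0], [0, 0, 6.5], 0.45]
    - [[0, 0, 0], [0, 0, 6.5], 0.45]
    - [[0, 0, 0], [0, 0, 6.5], 0.45]

```text
clock: 15.13
eef_pos: [0.4593, -0.2533, 0.0186]
tool_rot: [0.401, 0.916, -0.0, 0.002]
ft_force: [-0.1, -0.7, 7.3]
grip_width: 0.0408
grasp_force: 67.9
```

Call:
drive_tool:
  increments:
    - [[0, 0, 0], [0, 0, 6.5], 0.45]
    - [[0, 0, 0], [0, 0, 6.5], 0.45]
    - [[0, 0, 0], [0, 0, 7], 0.45]
    - [[0, 0, 0], [0, 0, 0], 0.45]
    - [[0, 0, 0], [0, 0, 0], 0.45]

```text
clock: 15.55
eef_pos: [0.4593, -0.2532, 0.0186]
tool_rot: [0.238, 0.971, -0.0, 0.002]
ft_force: [-0.9, -0.1, 7.3]
grip_width: 0.0407
grasp_force: 68.1
```

```bash
python3 - <<'E'
from h import *
st(); a=camera("top");b=camera("scene")
for c in(a,b): disc(c,(459,-254,333))
A=np.hstack([cv2.resize(x,None,fx=3,fy=3,interpolation=cv2.INTER_CUBIC) for x in (a["image"][140:270,320:450],b["image"][180:310,290:420])])
cv2.imwrite("pics/d1.png",A[:,:,::-1])
E
```

```text
[ 459.3 -253.2   18.6] closing 62.5 j6 -0.02 [-0.9 -0.1  7.3] 0.0407 15.55
disc [ 455.5 -258.7] 347.5 conf 0.62 cost 986 94
disc [ 445.2 -257.2] 387.8 conf 0.81 cost 1499 122
```

View pics/d1.png

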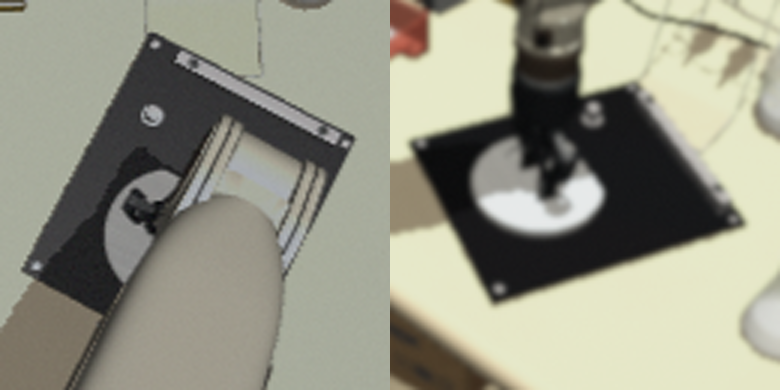

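In the scene crop the disc's flat (right side, ~(595,170)) now faces and parallels the bar. Sliding most of the way, short of both contacts.

Call:
drive_tool:
  increments:
    - [[8, -5, 0], [0, 0, 0], 0.45]
    - [[13, -8, 0], [0, 0, 0], 0.45]
    - [[15, -9, 0], [0, 0, 0], 0.45]
    - [[15, -9, 0], [0, 0, 0], 0.45]
    - [[15, -9, 0], [0, 0, 0], 0.45]
    - [[13, -7, 0], [0, 0, 0], 0.45]
    - [[9.5, -5.5, 0], [0, 0, 0], 0.45]
    - [[0, 0, 0], [0, 0, 0], 0.45]

```text
clock: 16.42
eef_pos: [0.5497, -0.3068, 0.0187]
tool_rot: [0.238, 0.971, -0.001, 0.003]
ft_force: [2.5, -1.3, 6.9]
grip_width: 0.0408
grasp_force: 69.0
```

Call:
drive_tool:
  increments:
    - [[0, 0, 0], [0, 0, 0], 0.45]
    - [[0, 0, 0], [0, 0, 0], 0.45]

```text
clock: 16.58
eef_pos: [0.5485, -0.3061, 0.0187]
tool_rot: [0.238, 0.971, -0.001, 0.002]
ft_force: [1.8, -0.7, 5.4]
grip_width: 0.0411
grasp_force: 68.7
```

```bash
python3 - <<'E'
from h import *
st(); a=camera("top");b=camera("scene")
for c in(a,b): disc(c,(548,-306,333))
A=np.hstack([cv2.resize(x,None,fx=4,fy=4,interpolation=cv2.INTER_CUBIC) for x in (a["image"][145:245,350:445],b["image"][190:290,320:415])])
cv2.imwrite("pics/d2.png",A[:,:,::-1])
E
```

```text
[ 548.5 -306.1   18.7] closing 62.5 j6 -0.03 [ 1.8 -0.7  5.4] 0.0411 16.5833
disc [ 545.7 -309.9] 313.0 conf 0.85 cost 776 64
disc [ 544.1 -306.5] -3901.8 conf 0.64 cost 1594 114
```

View pics/d2.png

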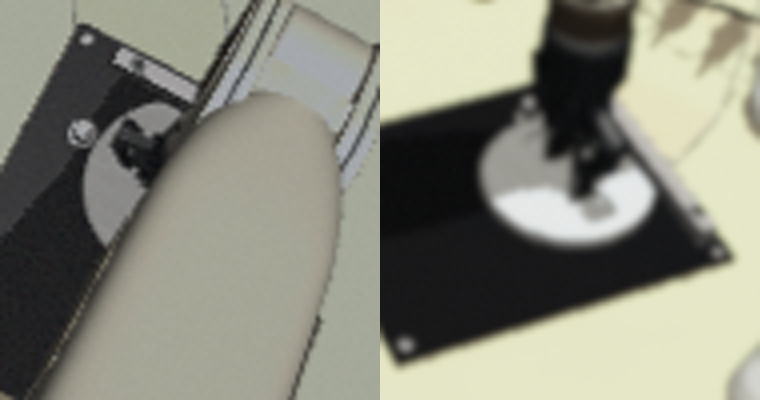

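Disc sits just short of bar and post. Pushing towards the bar until contact is felt.

Call:
drive_tool:
  increments:
    - [[1.8, -0.9, 0], [0, 0, 0], 0.45]
    - [[1.8, -0.9, 0], [0, 0, 0], 0.45]
    - [[0, 0, 0], [0, 0, 0], 0.45]

```text
clock: 17.03
eef_pos: [0.5501, -0.3069, 0.0187]
tool_rot: [0.238, 0.971, -0.0, 0.0]
ft_force: [-2.1, 0.1, 8.9]
grip_width: 0.0408
grasp_force: 70.1
```

Call:
drive_tool:
  increments:
    - [[1.8, -0.9, 0], [0, 0, 0], 0.45]
    - [[0.9, -0.5, 0], [0, 0, 0], 0.45]
    - [[0, 0, 0], [0, 0, 0], 0.45]

```text
clock: 17.28
eef_pos: [0.5526, -0.3081, 0.0187]
tool_rot: [0.238, 0.971, -0.0, 0.0]
ft_force: [-2.8, 0.2, 9.1]
grip_width: 0.0409
grasp_force: 70.1
```

Call:
drive_tool:
  increments:
    - [[1.8, -0.9, 0], [0, 0, 0], 0.45]
    - [[0, 0, 0], [0, 0, 0], 0.45]
    - [[0, 0, 0], [0, 0, 0], 0.45]

```text
clock: 17.53
eef_pos: [0.5545, -0.309, 0.0187]
tool_rot: [0.238, 0.971, -0.0, 0.0]
ft_force: [-2.4, 1.3, 8.7]
grip_width: 0.041
grasp_force: 70.0
```

Call:
drive_tool:
  increments:
    - [[1.8, -0.9, 0], [0, 0, 0], 0.45]
    - [[0, 0, 0], [0, 0, 0], 0.45]
    - [[0, 0, 0], [0, 0, 0], 0.45]

```text
clock: 17.78
eef_pos: [0.5555, -0.3096, 0.0187]
tool_rot: [0.238, 0.971, 0.0, -0.001]
ft_force: [-3.7, 2.5, 11.4]
grip_width: 0.041
grasp_force: 70.8
```

Call:
drive_tool:
  increments:
    - [[1.8, -0.9, 0], [0, 0, 0], 0.45]
    - [[0, 0, 0], [0, 0, 0], 0.45]
    - [[0, 0, 0], [0, 0, 0], 0.45]

```text
clock: 18.03
eef_pos: [0.5555, -0.3095, 0.0186]
tool_rot: [0.238, 0.971, 0.001, -0.002]
ft_force: [-8.1, 3.5, 14.4]
grip_width: 0.0407
grasp_force: 72.3
```

Call:
drive_tool:
  increments:
    - [[1.8, -0.9, 0], [0, 0, 0], 0.45]
    - [[0, 0, 0], [0, 0, 0], 0.45]
    - [[0, 0, 0], [0, 0, 0], 0.45]

```text
clock: 18.28
eef_pos: [0.5555, -0.3096, 0.0186]
tool_rot: [0.238, 0.971, 0.001, -0.004]
ft_force: [-12.3, 6.7, 18.5]
grip_width: 0.041
grasp_force: 73.9
```

Call:
drive_tool:
  increments:
    - [[-1.8, 0.9, 0], [0, 0, 0], 0.45]
    - [[0.9, 1.8, 0], [0, 0, 0], 0.45]
    - [[0, 0, 0], [0, 0, 0], 0.45]

```text
clock: 18.53
eef_pos: [0.5558, -0.3091, 0.0186]
tool_rot: [0.239, 0.971, -0.001, -0.003]
ft_force: [-9.3, 0.1, 14.9]
grip_width: 0.0409
grasp_force: 73.1
```

Call:
drive_tool:
  increments:
    - [[0.9, 1.8, 0], [0, 0, 0], 0.45]
    - [[0, 0, 0], [0, 0, 0], 0.45]
    - [[0, 0, 0], [0, 0, 0], 0.45]

```text
clock: 18.78
eef_pos: [0.5565, -0.3078, 0.0187]
tool_rot: [0.239, 0.971, -0.001, -0.003]
ft_force: [-9.7, -0.2, 13.8]
grip_width: 0.0405
grasp_force: 73.4
```

Call:
drive_tool:
  increments:
    - [[0.9, 1.8, 0], [0, 0, 0], 0.45]
    - [[0, 0, 0], [0, 0, 0], 0.45]
    - [[0, 0, 0], [0, 0, 0], 0.45]

```text
clock: 19.03
eef_pos: [0.5573, -0.3062, 0.0187]
tool_rot: [0.239, 0.971, -0.001, -0.003]
ft_force: [-9.8, -1.2, 14.7]
grip_width: 0.0403
grasp_force: 73.5
```

Call:
drive_tool:
  increments:
    - [[0.9, 1.8, 0], [0, 0, 0], 0.45]
    - [[0, 0, 0], [0, 0, 0], 0.45]
    - [[0, 0, 0], [0, 0, 0], 0.45]

```text
clock: 19.28
eef_pos: [0.5578, -0.3053, 0.0187]
tool_rot: [0.239, 0.971, -0.002, -0.003]
ft_force: [-11.8, -4.3, 14.3]
grip_width: 0.0405
grasp_force: 74.6
```

Call:
drive_tool:
  increments:
    - [[0.9, 1.8, 0], [0, 0, 0], 0.45]
    - [[0, 0, 0], [0, 0, 0], 0.45]
    - [[0, 0, 0], [0, 0, 0], 0.45]

```text
clock: 19.53
eef_pos: [0.5579, -0.3051, 0.0187]
tool_rot: [0.24, 0.971, -0.003, -0.003]
ft_force: [-13.9, -6.7, 14.1]
grip_width: 0.041
grasp_force: 76.6
```

Call:
drive_tool:
  increments:
    - [[0.9, 1.8, 0], [0, 0, 0], 0.45]
    - [[0, 0, 0], [0, 0, 0], 0.45]
    - [[0, 0, 0], [0, 0, 0], 0.45]

```text
clock: 19.78
eef_pos: [0.5579, -0.305, 0.0188]
tool_rot: [0.24, 0.971, -0.005, -0.003]
ft_force: [-14.7, -10.9, 13.4]
grip_width: 0.0405
grasp_force: 78.5
```

```bash
python3 - <<'E'
from h import *
st(); print(get_obs()["ft_torque"])
E
```

```text
[ 557.9 -305.    18.8] closing 62.2 j6 -0.01 [-14.7 -10.9  13.4] 0.0405 19.7833
[-1.55852618  2.82046274  0.13990185]
```

Call:
drive_tool:
  increments:
    - [[-1.8, -1.3, 1], [0, 0, 0], 0.45]
    - [[-1.8, -1.3, 1], [0, 0, 0], 0.45]
    - [[0, 0, 0], [0, 0, 0], 0.45]
    - [[0, 0, 0], [0, 0, 0], 0.6]
    - [[0, 0, 0], [0, 0, 0], 0.65]
    - [[0, 0, 0], [0, 0, 0], 0.7]
    - [[0, 0, 0], [0, 0, 0], 0.7]

```text
clock: 20.37
eef_pos: [0.56, -0.3022, 0.019]
tool_rot: [0.238, 0.971, 0.0, -0.0]
ft_force: [0.2, 0.2, -0.9]
grip_width: 0.0595
grasp_force: 0.0
```

Call:
drive_tool:
  increments:
    - [[0, 0, 5], [0, 0, 0], 0.7]
    - [[0, 0, 10], [0, 0, 0], 0.7]
    - [[0, 0, 30], [0, 0, 0], 0.7]
    - [[0, 0, 35], [0, 0, 0], 0.7]
    - [[0, 0, 35], [0, 0, 0], 0.7]
    - [[0, 0, 35], [0, 0, 0], 0.7]
    - [[0, 0, 35], [0, 0, 0], 0.7]
    - [[0, 0, 0], [0, 0, 0], 0.7]

```text
clock: 21.03
eef_pos: [0.5638, -0.3045, 0.215]
tool_rot: [0.238, 0.971, -0.002, 0.008]
ft_force: [-0.0, -1.0, 1.2]
grip_width: 0.0596
grasp_force: 0.0
```

Call:
drive_tool:
  increments:
    - [[-20, 35, 0], [0, 0, 0], 0.7]
    - [[-20, 35, 0], [0, 0, 0], 0.7]
    - [[-20, 35, 0], [0, 0, 0], 0.7]
    - [[-20, 35, 0], [0, 0, 0], 0.7]
    - [[-20, 35, 0], [0, 0, 0], 0.7]
    - [[-20, 35, 0], [0, 0, 0], 0.7]
    - [[-20, 35, 0], [0, 0, 0], 0.7]
    - [[-20, 35, 0], [0, 0, 0], 0.7]

```text
clock: 21.7
eef_pos: [0.399, -0.0213, 0.2052]
tool_rot: [0.238, 0.971, 0.0, 0.001]
ft_force: [1.6, 0.4, -0.2]
grip_width: 0.0599
grasp_force: 0.0
```

Call:
drive_tool:
  increments:
    - [[-12, 35, 0], [0, 0, 0], 0.7]
    - [[-12, 35, 0], [0, 0, 0], 0.7]
    - [[-12, 35, 0], [0, 0, 0], 0.7]
    - [[-12, 35, 0], [0, 0, 0], 0.7]
    - [[-12, 35, 0], [0, 0, 0], 0.7]
    - [[-12, 35, 0], [0, 0, 0], 0.7]
    - [[0, 0, 0], [0, 0, 0], 0.7]
    - [[0, 0, 0], [0, 0, 0], 0.7]

```text
clock: 22.37
eef_pos: [0.3274, 0.1891, 0.2051]
tool_rot: [0.235, 0.972, 0.001, 0.001]
ft_force: [0.3, -0.1, 0.6]
grip_width: 0.0597
grasp_force: 0.0
```

```bash
python3 - <<'E'
from h import *
st(); a=camera("top");b=camera("scene")
for c in(a,b): disc(c,(556,-306,333))
A=cv2.resize(a["image"][145:275,320:445],None,fx=4.6,fy=4.6,interpolation=cv2.INTER_CUBIC)
cv2.imwrite("pics/e1.png",A[:,:,::-1])
E
```

```text
[327.4 189.1 205.1] closing 62.8 j6 1.0 [ 0.3 -0.1  0.6] 0.0597 22.3667
disc [ 554.7 -303. ] 335.2 conf 0.9 cost 152 122
disc [ 550.8 -309.4] 327.9 conf 0.91 cost 124 103
```

View pics/e1.png

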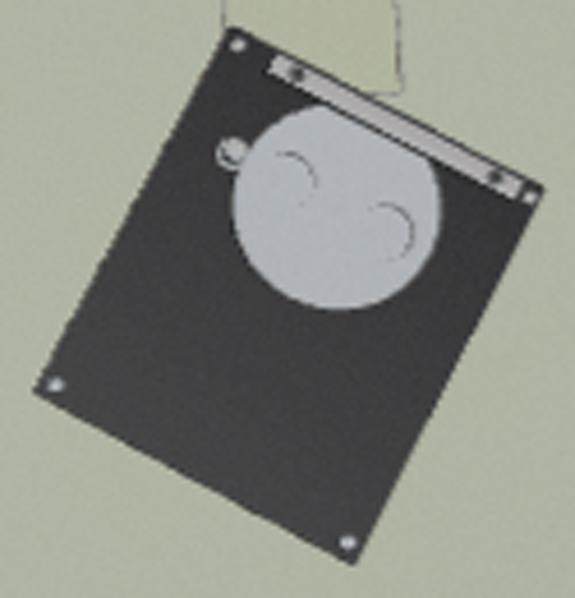

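The picture shows the flat against the bar with no dark gap, and the rim touching the post at about (245,155). Both contacts were also felt in the force readings.

```bash
python3 -c "
from workcell import *
print(job_done())"
```

```text
the job is handed in; nothing more can be done
None
```

The job is handed in: the forceps lie in the near bay of the slide tray, and the disc's flat is against the bar with its round edge on the post, by force readings and the final picture; the hand-in gave no verdict.

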